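# Let one tin down into the empty bay of a tin dispenser

## Robot

A 6-joint arm with a two-finger parallel gripper is mounted at the origin on the work surface. World frame = base frame: x ahead of the robot, y to its left, z up, the work surface at z = 0. Lengths are in mm, angles in rad, forces in N, time in s.
With the tool pointing down it reaches from about 400 to 925 mm from the base axis. Payload 12.5 kg.
Tool frame: the origin (TCP) lies at the very end of the fingers, on their centre line; the grasp point (between the pads) lies env.hold_point_z behind it (env.hold_point_z is the distance from the TCP to the grasp point, in mm); y points along the fingers, z is the direction in which the jaws open and shut, and the axes are right-handed (so a half turn about y gives the same grasp; the last joint's range is limited). The gripper opens to 95 mm and grips with 3 to 60 N. Pads are 20 mm wide; open, the fingers measure 119 mm over their backs; the gripper's body (75 mm by 180 mm) begins 59 mm behind the grasp point.
Start: joints at [-0.106, 0.491, 1.559, -0, 1.092, -0.106], TCP at [625.017, 0.021, 214.661] pointing down, gripper open.
Joint ranges: [-3.1, 3.1], [-0.84, 2.19], [0.05, 2.79], [-1.13, 4.28], [0.06, 2.93], [-2.69, 2.69]. Speed limits (rad/s): [2.22, 2.22, 2.79, 3.14, 3.14, 3.14].

## Interface

Orientations are given as [roll, pitch, yaw] about the fixed x, y, z axes, in that order (R = Rz(yaw) Ry(pitch) Rx(roll)).
In Python, from cell import env gives the robot as it stands.
- The arm moves only by the shell command python3 -m inch 'ROWS'. ROWS is JSON, one flat list of numbers, 7 for each row, row after row: the shift along the tool's x, y, z in m, then the turn, a rotation vector about the tool's x, y, z in degrees, then the closure, from -1 (fully open) to 1 (shut). In form: [tx, ty, tz, ax, ay, az, hand, tx, ty, tz, ax, ay, az, hand, ...]. A call has 1 to 10 rows; each row shifts and turns the commanded pose from where the row before left it, along the tool's axes as they then stand; what a row does not reach is not made up. A row lasts 1/10 s, in which the tool goes at most 50 mm and 8.59 degrees, less where a joint would pass 70% of its speed; a pose out of reach is approached as far as the arm can. A call is refused whole if a number of a shift passes 0.05 or a number of a turn 8.59, either way. A call with a gripper value outside its range is refused whole. The fingers move at their own pace and stop on an object; the grip force is fixed at half the most. Time passes only in rows, so rows that do not move let the fingers close. It gives the time, the measured TCP pose, the force and the opening at its end, in the units of the state.
- env.state(): the state, without advancing time (a new reading comes with each control period).
- env.read_camera(name): name is "scene" or "side" or "wrist"; returns a dict with "pixels" (480x640x3 uint8, blue, green, red), "depth" (480x640 float32, mm along the optical axis (not along the pixel's ray), 0 where there is no reading), "mtx" (3x3 intrinsics, pixels), "R" (3x3) and "t" (3): a world point X has camera coordinates R X + t. Camera axes: x right, y down, z forward; pixel columns grow to the right and rows downward; lengths in mm; the calibration is good to about 2 mm. A picture is of the moment at which its call begins.
- env.job_done(): hands the job in, once; it reports no verdict.
The state is a dict: "t": time; "joints": joint angles; "qvel": joint speeds; "tau": joint torques, N m; "eef_pos": TCP position; "tcp_rot": TCP orientation; "ft_force": force on the tool from outside, world axes, zero at the start; "moment": the same for the moment, N m; "opening": opening from 0.0 (shut) to 1.0 (fully open).
Only numpy, scipy, OpenCV 4.12 (cv2) and the standard library are available. Lean on these libraries where they do the work, as an engineer would, in place of code of your own. Each camera call takes 0.05 s, during which the arm holds its last target.

## Task

One of the two tin dispensers on the bench has an empty pick-up bay: with the fingertips, press its paddle all the way down, without forcing it, so that the gate at the other end of the rocker lifts and the front tin rolls down into the bay. Then let the paddle come right up again, so that the gate shuts and the next tin settles against it. Let out just one tin, never touch the tins themselves, and leave the other dispenser and everything else on the bench as it is.

Things in the scene. Friction and masses are not known exactly. Their poses are not given: they have to be found in the camera images.
- dispenser_a: Tin dispenser with the empty bay (left or right place varies): fixed sheet-metal lane, 86 mm wide, 267 mm long, floor sloping 10 degrees down to its front (-x, roughly towards the robot). Origin on the bench under the rocker, x uphill, z up. Bay in front, its lip at x = -124 mm; three tins queue behind the gate under the rocker, tops at z = 95 to 115 mm; rear end at x = 140 mm.
- paddle_a (a point): Centre of the top of its paddle, a rubber-topped plate 48 mm (along the lane) by 50 mm on the uphill end of the rocker. At rest: x = 44, z = 166 mm in the dispenser's frame, rear edge raised 26 degrees. It swings about the pivot; at the stop it is 43 mm lower, 15 mm farther uphill and slopes 11 degrees down to the rear, close over the tins. The point moves with the paddle.
- rocker_a (a joint): Rocker angle (rad): 0 at rest, paddle up, gate shut; 0.65 with the paddle down at its stop. A tin gets out under the gate above about 0.52; before that a bar behind the pivot has come down and holds the second tin. A spring returns it; the paddle needs about 5 N all the way.
- bay_a (a point): Where the centre of a tin lies when it rests in the pick-up bay of this dispenser, against the front lip; 98 mm in front of the dispenser's origin, 50 mm above the bench.
- dispenser_b: A second dispenser of the same build, with a tin already lying in its pick-up bay and two more behind its gate. To be left alone.
- rocker_b (a joint): Rocker of the dispenser whose bay already has a tin: 0 at rest, grows if its paddle is pressed. To be left alone.
- tin_a1: Steel food tin with a plain kraft label, 54 mm in diameter, 74 mm long, about 170 g, lying across the lane (its y axis is its length); origin at its centre. First tin in the dispenser with the empty bay, held by the gate. Once let out it takes about half a second to roll into the bay.
- tin_a2: Steel food tin with a plain kraft label, 54 mm in diameter, 74 mm long, about 170 g, lying across the lane (its y axis is its length); origin at its centre. Second tin in that dispenser; it must end where the first one was, against the gate.
- tin_a3: Steel food tin with a plain kraft label, 54 mm in diameter, 74 mm long, about 170 g, lying across the lane (its y axis is its length); origin at its centre. Third tin in that dispenser.
- tin_b0: Steel food tin with a plain kraft label, 54 mm in diameter, 74 mm long, about 170 g, lying across the lane (its y axis is its length); origin at its centre. Lies in the bay of the other dispenser.
- tin_b1: Steel food tin with a plain kraft label, 54 mm in diameter, 74 mm long, about 170 g, lying across the lane (its y axis is its length); origin at its centre. First tin behind the gate of the other dispenser.
- tin_b2: Steel food tin with a plain kraft label, 54 mm in diameter, 74 mm long, about 170 g, lying across the lane (its y axis is its length); origin at its centre. Second tin behind the gate of the other dispenser.
- cabbage_jar: Bystander: large clip-top glass jar, 100 mm in diameter, 165 mm high, dark purple contents, 0.95 kg; origin at the centre of its underside.
- onion_jar: Bystander: clip-top glass jar, 88 mm in diameter, 130 mm high, pale onions inside, 0.7 kg; origin at the centre of its underside.
- relish_jar: Bystander: small clip-top glass jar, 56 mm in diameter, 85 mm high, standing between the two dispensers; origin at the centre of its underside.
- tamper: Bystander: wooden cabbage tamper standing on its 60 mm wide foot, 203 mm high, thin stem; origin at the centre of its underside.
- mug: Bystander: white mug, 80 mm in diameter, 85 mm high; origin at the centre of its underside.
- spoon: Bystander: wooden spoon 260 mm long lying across the bench behind the dispensers; origin near the middle of its length.
- lid_stack: Bystander: short stack of metal jar lids, 72 mm in diameter, 46 mm high; origin at the centre of its underside.
- pivot_a (a point): Middle of the rocker's pivot rod, which lies along the dispenser's y between two side cheeks 40 mm long that reach 150 mm above the bench; 12 mm in front of the dispenser's origin and 121 mm above the bench. The gate hangs in front of it, the paddle is behind it.
Things that resemble listed ones, but are neither listed nor needed, are in the scene too. What is shaped like the tin_a2 but purple is not meant.

How it is judged (in metres and radians):
On the way, in this order (a step that is already met when the one before it is completed fails the run):
1. the paddle of the dispenser with the empty bay is pressed down and its gate is up (value of joint rocker_a above 0.45 rad), for 0.05 s.
2. its front tin has rolled into the bay (x of tin_a1 in the frame of dispenser_a between -0.112 and -0.084 m), for 0.1 s.
At the end, for the whole second after the job is handed in: One tin lies in the formerly empty bay, within 14 mm of its place at the lip; that rocker is within 0.12 rad of rest; the next tin is within 15 mm of its place at the gate, the third behind it; the other dispenser's tins and rocker are in place; all tins are still (all of step 2 and value of joint each of rocker_a, rocker_b below 0.12 rad and y of tin_a1 in the frame of dispenser_a between -0.01 and 0.01 m and z of each of tin_a1, tin_a2, tin_a3 in the frame of dispenser_a below 0.1 m and angle between tin_a1's own y axis and vertical between 1.4 and 1.74 rad and x of tin_a2 in the frame of dispenser_a between -0.019 and 0.01 m and y of tin_a2 in the frame of dispenser_a between -0.01 and 0.01 m and x of tin_a3 in the frame of dispenser_a between 0.03 and 0.068 m and y of tin_a3 in the frame of dispenser_a between -0.01 and 0.01 m and x of tin_b0 in the frame of dispenser_b between -0.112 and -0.084 m and y of tin_b0 in the frame of dispenser_b between -0.01 and 0.01 m and z of each of tin_b0, tin_b1, tin_b2 in the frame of dispenser_b below 0.1 m and x of tin_b1 in the frame of dispenser_b between -0.019 and 0.01 m and y of tin_b1 in the frame of dispenser_b between -0.01 and 0.01 m and x of tin_b2 in the frame of dispenser_b between 0.03 and 0.068 m and y of tin_b2 in the frame of dispenser_b between -0.01 and 0.01 m and linear speed of each of tin_a1, tin_a2, tin_a3, tin_b0, tin_b1, tin_b2 below 0.02 m/s); the robot touches nothing.
It fails at once if a tin is touched by the robot, or lifted out of its dispenser ((contact force between any of the fingers, the arm and tin_a1 above 0.5 N or contact force between any of the fingers, the arm and tin_a2 above 0.5 N or contact force between any of the fingers, the arm and tin_a3 above 0.5 N or contact force between any of the fingers, the arm and tin_b0 above 0.5 N or contact force between any of the fingers, the arm and tin_b1 above 0.5 N or contact force between any of the fingers, the arm and tin_b2 above 0.5 N) or (z of any of tin_a1, tin_a2, tin_a3 in the frame of dispenser_a above 0.12 m or z of any of tin_b0, tin_b1, tin_b2 in the frame of dispenser_b above 0.12 m)).
It fails at once if a second tin gets past the gate (x of tin_a2 in the frame of dispenser_a below -0.04 m).
It fails at once if the other dispenser is worked: its paddle goes down, or one of its tins moves by more than 12 mm (value of joint rocker_b above 0.15 rad or distance of any of tin_b0, tin_b1, tin_b2 from where it was at the start of the episode above 0.012 m).
It fails at once if the dispenser is forced: the fingers or the arm bear on it with more than 40 N (contact force between any of the fingers, the arm and dispenser_a above 40 N).
It fails at once if a jar, the tamper, the mug, the spoon or the lids are moved by more than 20 mm (distance of any of cabbage_jar, onion_jar, relish_jar, tamper, mug, spoon, lid_stack from where it was at the start of the episode above 0.02 m).
It also fails if it takes over 32 s, if anything falls off the work surface, if the arm or the gripper's body presses on something with over 40 N, if the wrist force passes 120 N, or if a joint passes its speed limit or range.

## Working session

There is one attempt and no reset: what is moved stays moved. The work goes in short steps, Python scripts to look and compute and a shell command to move; the robot and the scene stay as the last step left them, time stands still between calls to the robot, and variables do not carry over. Pictures are saved under pics/ and viewed, and the job is handed in when it is done.

```bash
ls; mkdir -p pics
python3 - <<'E'
from cell import env
import cv2,numpy as np,pickle
s=env.state(); print({k:np.round(v,3).tolist() for k,v in s.items()}, env.hold_point_z)
for n in ("scene","side","wrist"):
    c=env.read_camera(n); cv2.imwrite(f"pics/{n}0.png",c["pixels"]); pickle.dump(c,open(f"{n}0.pkl","wb"))
    print(n,(-c["R"].T@c["t"]).round(), c["R"][2].round(2))
E
```

```text
pics
{'t': 0.0, 'joints': [-0.106, 0.492, 1.559, 0.0, 1.092, -0.106], 'qvel': [-0.0, -0.001, 0.001, -0.001, -0.002, 0.001], 'tau': [-0.001, -61.264, -25.818, 0.069, 0.048, -0.0], 'eef_pos': [624.731, 0.048, 214.08], 'tcp_rot': [-1.572, 0.0, -1.571], 'ft_force': [0.211, -0.385, 0.11], 'moment': [0.031, -0.016, 0.023], 'opening': 1.001} 18.8
scene [1111. -628.  923.] [-0.48  0.55 -0.69]
side [  416. -1245.  1263.] [ 0.09  0.74 -0.67]
wrist [625.  80. 385.] [-0.   -0.28 -0.96]
```

View pics/scene0.png

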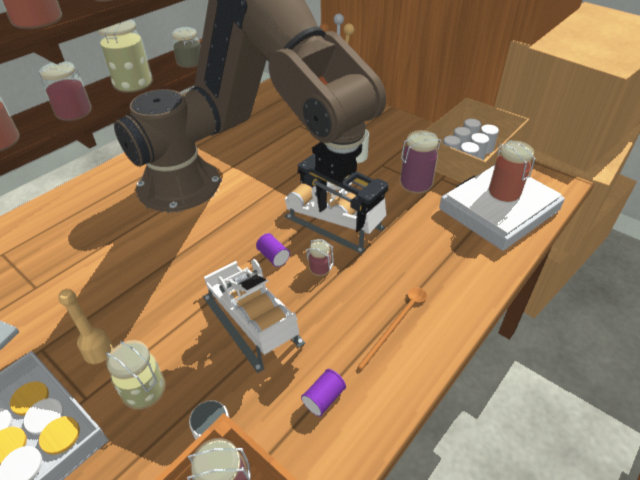

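View pics/side0.png

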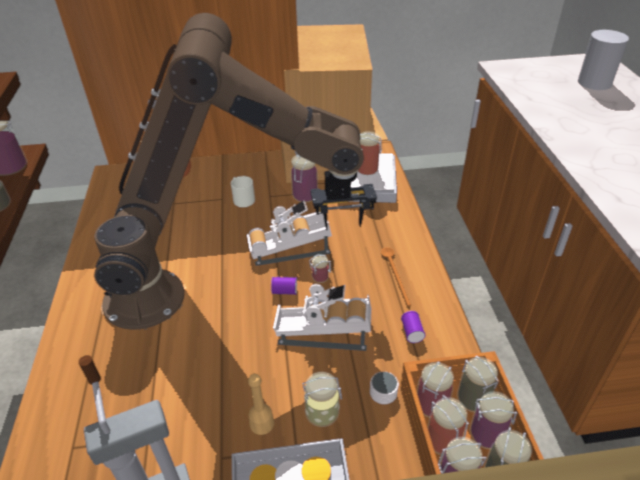

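View pics/wrist0.png

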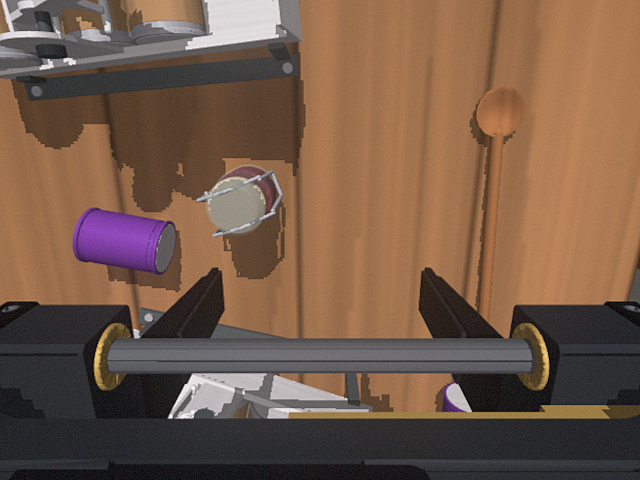

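The side view shows two dispensers. The near one, at about (323,315), has no tin at its left (robot-side) end. The far one, at about (288,235), has a kraft tin in its bay at (257,238). Purple decoy tins lie at (284,286) and (413,326). I'll check this in close crops.

Run:
```python
import cv2,pickle,numpy as np
a=pickle.load(open("side0.pkl","rb"))["pixels"][265:360,260:385]
b=pickle.load(open("scene0.pkl","rb"))["pixels"][245:375,190:315]
r=lambda i:cv2.resize(i,(400,int(400*i.shape[0]/i.shape[1])),interpolation=cv2.INTER_CUBIC)
A,B=r(a),r(b); h=max(len(A),len(B)); o=np.zeros((h,800,3),np.uint8); o[:len(A),:400]=A;o[:len(B),400:]=B
cv2.imwrite("pics/crop1.png",o)
```

```text
(no output)
```

View pics/crop1.png

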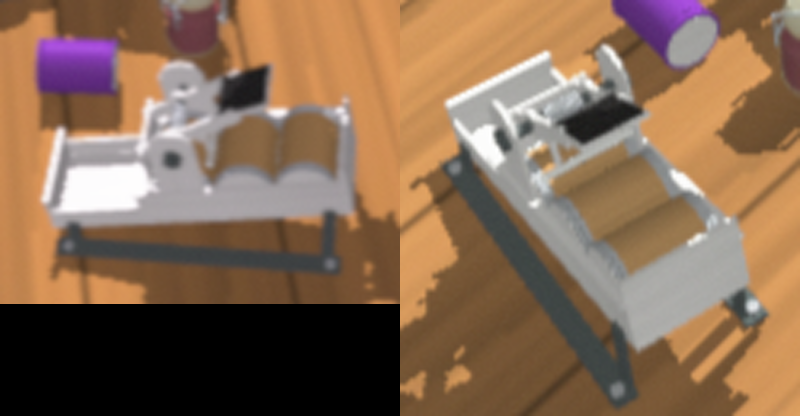

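In the crops the near dispenser's bay is white and empty (left half, about (95,185)). Its paddle is the black plate at side ~(336,293) and scene ~(250,283), so this is dispenser_a. Paddle_b at side (298,208) is the one to leave alone. Next I measure the paddle in both views, plus the lane's yaw.

```bash
cat > h.py <<'E'
import numpy as np,cv2,pickle
def pts(c,m):
    v,u=np.nonzero(m&(c["depth"]>0)); d=c["depth"][v,u].astype(float)
    k=c["mtx"]; P=np.c_[(u-k[0,2])/k[0,0]*d,(v-k[1,2])/k[1,1]*d,d]
    return (P-c["t"])@c["R"],u,v
def black(c,box,thr=50):
    x0,y0,x1,y1=box; m=np.zeros((480,640),bool); m[y0:y1,x0:x1]=c["pixels"][y0:y1,x0:x1].max(2)<thr
    n,l,s,_=cv2.connectedComponentsWithStats(m.astype(np.uint8)); return l==1+s[1:,4].argmax()
def ray(c,u,v):
    d=c["R"].T@(np.linalg.inv(c["mtx"])@[u,v,1]); return -c["R"].T@c["t"],d/np.linalg.norm(d)
E
python3 - <<'E'
from h import *
cs={}
R=[]
for n,b in(("side",(322,280,348,305)),("scene",(232,268,275,295))):
    c=pickle.load(open(n+"0.pkl","rb")); m=black(c,b); P,u,v=pts(c,m)
    M=cv2.moments(m.astype(np.uint8)); uc,vc=M['m10']/M['m00'],M['m01']/M['m00']
    print(n,m.sum(),"cent px",round(uc,1),round(vc,1),"depth med",np.median(P,0).round(1),"rng",P.min(0).round(),P.max(0).round())
    q=P-np.median(P,0); ok=np.abs(q[:,2])<25; w=np.linalg.svd(P[ok]-P[ok].mean(0))[2][2]; print(" normal",(w*np.sign(w[2])).round(3))
    rc=cv2.minAreaRect(np.c_[u,v].astype(np.float32)); cnt=max(cv2.findContours(m.astype(np.uint8),0,1)[0],key=len)
    ap=cv2.approxPolyN(cnt,4)[0]; print(" corners",ap.tolist())
    R.append(ray(c,uc,vc))
    # white lane points height and rear/side
(o1,d1),(o2,d2)=R
A=np.c_[d1,-d2]; s=np.linalg.lstsq(A,o2-o1,rcond=None)[0]; print("tri",((o1+s[0]*d1+o2+s[1]*d2)/2).round(1),"gap",np.linalg.norm(o1+s[0]*d1-o2-s[1]*d2).round(1))
# kraft tins and white sheet in region
for n,b in(("side",(265,265,380,345)),("scene",(195,250,305,360))):
    c=pickle.load(open(n+"0.pkl","rb")); x0,y0,x1,y1=b
    hsv=cv2.cvtColor(c["pixels"],cv2.COLOR_BGR2HSV); m=np.zeros((480,640),bool); m[y0:y1,x0:x1]=(hsv[y0:y1,x0:x1,1]<40)&(hsv[y0:y1,x0:x1,2]>110)
    P,_,_=pts(c,m); P=P[(P[:,2]>40)&(P[:,2]<105)&(P[:,1]<-70)]
    rc=cv2.minAreaRect(P[:,:2].astype(np.float32)); print(n,len(P),"rect",rc, cv2.boxPoints(rc).round().tolist())
E
```

```text
side 102 cent px 336.2 292.6 depth med [ 572.2 -222.7  168.2] rng [ 552. -245.  156.] [ 590. -203.  178.]
 normal [-0.417  0.162  0.895]
 corners [[341, 297], [329, 297], [331, 291], [342, 285]]
scene 157 cent px 251.7 281.9 depth med [ 574.9 -221.6  169.4] rng [ 553. -242.  158.] [ 593. -202.  176.]
 normal [-0.422  0.097  0.901]
 corners [[266, 279], [244, 290], [241, 282], [255, 276]]
tri [ 572.6 -220.   165.1] gap 0.6
side 1275 rect ((532.8701782226562, -211.549560546875), (98.87621307373047, 271.7063293457031), 77.16510772705078) [[389.0, -230.0], [654.0, -290.0], [676.0, -194.0], [411.0, -133.0]]
scene 1744 rect ((534.7562255859375, -209.67880249023438), (93.6836166381836, 273.7234191894531), 76.71577453613281) [[391.0, -224.0], [657.0, -287.0], [679.0, -196.0], [412.0, -133.0]]
```

Checks:
- Triangulated paddle centre is (573,-220,165). Stated height is 166, and the two rays miss each other by 0.6 mm.
- The lane rectangle is about 272×96 mm, centred at (534,-211), with uphill at about -13° yaw. That predicts a paddle centre of (570,-219), which agrees.

Tool axes now are x=-Y, y=-Z, z=+X. I'll move over the paddle at the present height with the fingers shut: 220 mm along tool x and -53 mm along tool z.

```bash
python3 -m inch '[0,0,0,0,0,0,1, 0.03,0,-0.007,0,0,0,1, 0.04,0,-0.010,0,0,0,1, 0.04,0,-0.010,0,0,0,1, 0.04,0,-0.010,0,0,0,1, 0.04,0,-0.010,0,0,0,1, 0.03,0,-0.006,0,0,0,1, 0,0,0,0,0,0,1, 0,0,0,0,0,0,1, 0,0,0,0,0,0,1]'
python3 - <<'E'
from cell import env
import cv2,numpy as np,pickle
print(env.state()["eef_pos"],env.state()["tcp_rot"])
o=[]
for n,b in(("side",(250,190,410,310)),("scene",(170,190,330,310))):
    c=env.read_camera(n); pickle.dump(c,open(n+"1.pkl","wb")); x0,y0,x1,y1=b; o.append(cv2.resize(c["pixels"][y0:y1,x0:x1],(400,300)))
cv2.imwrite("pics/over.png",np.hstack(o))
E
```

```text
t: 1.15
eef_pos: [572.2, -219.0, 214.6]
tcp_rot: [-1.571, 0.0, -1.57]
ft_force: [1.1, 0.3, 0.5]
opening: 0.217
[ 572.17332166 -219.03560171  214.59441944] [-1.57088093e+00  2.86060932e-04 -1.57011004e+00]
```

View pics/over.png

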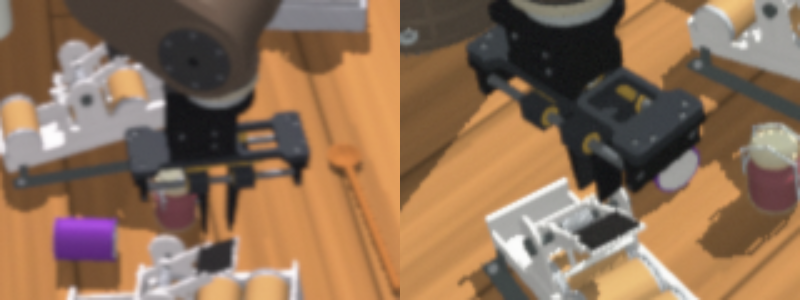

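The image shows the fingers still closing, right above and slightly beyond the black paddle (tips at side crop (215,215), paddle at (217,258)). That fits a tip about 45 mm above it. I'll finish closing and come down to just above the paddle.

```bash
python3 -m inch '[0,0,0,0,0,0,1, 0,0,0,0,0,0,1, 0,0.01,0,0,0,0,1, 0,0.01,0,0,0,0,1, 0,0.01,0,0,0,0,1, 0,0.005,0,0,0,0,1, 0,0,0,0,0,0,1, 0,0,0,0,0,0,1]'
python3 - <<'E'
from cell import env
import cv2,numpy as np,pickle
o=[]
for n,b in(("side",(270,230,390,350)),("scene",(180,220,300,340))):
    c=env.read_camera(n); pickle.dump(c,open(n+"1.pkl","wb")); x0,y0,x1,y1=b; o.append(cv2.resize(c["pixels"][y0:y1,x0:x1],(400,400),interpolation=2))
cv2.imwrite("pics/near.png",np.hstack(o))
E
```

```text
t: 2.05
eef_pos: [572.1, -220.1, 179.6]
tcp_rot: [-1.571, 0.0, -1.571]
ft_force: [0.9, 0.3, 0.4]
opening: 0.007
```

View pics/near.png

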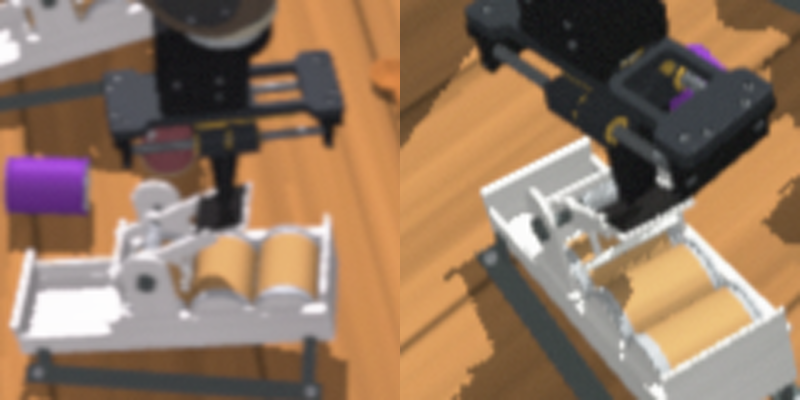

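The shut fingertips stand centred over the black paddle (side crop (222,215), scene crop (640,210)). Now I press, following the paddle's arc, and check the force halfway.

```bash
python3 -m inch '[0,0.004,0,0,0,0,1, 0,0.004,0,0,0,0,1, 0.0005,0.004,0.003,0,0,0,1, 0.0005,0.004,0.002,0,0,0,1, 0.0005,0.004,0.002,0,0,0,1, 0.0005,0.004,0.002,0,0,0,1, 0.0005,0.004,0.002,0,0,0,1, 0,0,0,0,0,0,1]'
```

```text
t: 2.95
eef_pos: [583.2, -222.5, 151.0]
tcp_rot: [-1.571, 0.0, -1.571]
ft_force: [-0.9, -0.1, 0.8]
opening: 0.003
```

Run:
```python
from cell import env
import cv2,numpy as np,pickle
print(env.state()["ft_force"])
o=[]
for n,b in(("side",(290,250,380,340)),("scene",(200,230,290,320))):
    c=env.read_camera(n); x0,y0,x1,y1=b; o.append(cv2.resize(c["pixels"][y0:y1,x0:x1],(400,400),interpolation=2))
cv2.imwrite("pics/half.png",np.hstack(o))
print(env.state()["ft_force"])
```

```text
[-0.90701988 -0.09789128  0.79839466]
[ 0.13589378 -0.56969946 -0.64874552]
```

View pics/half.png

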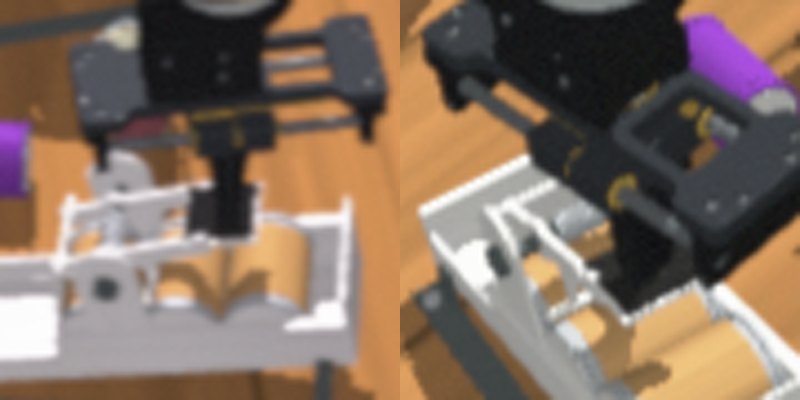

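Halfway: the rocker has tilted, the front arm is up and the paddle is lying about level under the fingertips (side crop (222,235)). The force reading is near its noise, so I'll go by depth and look for a force rise at the stop.

```bash
python3 -m inch '[0.0003,0.004,0.001,0,0,0,1, 0.0003,0.004,0.001,0,0,0,1, 0,0.004,0.001,0,0,0,1, 0,0.004,0,0,0,0,1, 0,0.004,0,0,0,0,1, 0,0.002,0,0,0,0,1, 0,0,0,0,0,0,1]'
python3 - <<'E'
from cell import env
import cv2,numpy as np,pickle
o=[]
for n,b in(("side",(260,240,380,360)),("scene",(180,220,300,340))):
    c=env.read_camera(n); x0,y0,x1,y1=b; o.append(cv2.resize(c["pixels"][y0:y1,x0:x1],(400,400),interpolation=2))
cv2.imwrite("pics/down.png",np.hstack(o))
print(env.state()["ft_force"],env.state()["eef_pos"],env.state()["moment"])
E
```

```text
t: 3.75
eef_pos: [586.4, -223.3, 129.6]
tcp_rot: [-1.57, -0.0, -1.571]
ft_force: [4.0, -1.1, 4.9]
opening: 0.003
[ 3.76304272 -1.11868962  4.43743894] [ 586.21926573 -223.24826438  129.76248676] [-0.31050151 -0.7553056   0.04606105]
```

View pics/down.png

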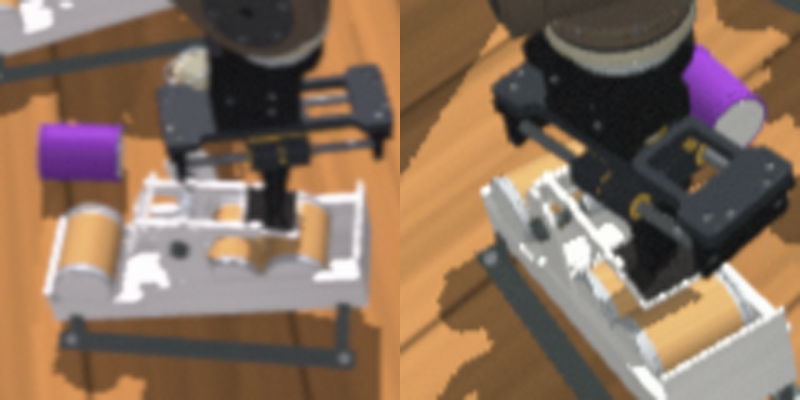

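The front tin already lies in the bay (side crop (88,250)), and the second is held near (232,250). The force is about 5 N, as stated for the paddle. I'll nudge 1 mm at a time to feel for the stop without forcing it.

```bash
python3 -m inch '[0,0.001,0,0,0,0,1, 0,0,0,0,0,0,1]'; python3 -m inch '[0,0.001,0,0,0,0,1, 0,0,0,0,0,0,1]'
```

```text
t: 4.05
eef_pos: [586.3, -223.2, 128.8]
tcp_rot: [-1.57, -0.0, -1.571]
ft_force: [5.0, -1.5, 5.8]
opening: 0.004
t: 4.25
eef_pos: [586.3, -223.2, 127.8]
tcp_rot: [-1.57, -0.0, -1.571]
ft_force: [4.9, -1.9, 4.8]
opening: 0.005
```

```bash
python3 -m inch '[0,0.001,0,0,0,0,1, 0,0,0,0,0,0,1]'; python3 -m inch '[0,0.0005,0,0,0,0,1, 0,0,0,0,0,0,1]'
```

```text
t: 4.45
eef_pos: [586.3, -223.2, 126.8]
tcp_rot: [-1.57, -0.0, -1.571]
ft_force: [4.8, -0.8, 4.8]
opening: 0.005
t: 4.65
eef_pos: [586.3, -223.2, 126.4]
tcp_rot: [-1.57, -0.0, -1.571]
ft_force: [5.1, -2.0, 5.1]
opening: 0.006
```

```bash
python3 -m inch '[0,0.0005,0,0,0,0,1, 0,0,0,0,0,0,1]'; python3 -m inch '[0,0.0005,0,0,0,0,1, 0,0,0,0,0,0,1]'
```

```text
t: 4.85
eef_pos: [586.3, -223.2, 125.9]
tcp_rot: [-1.57, -0.0, -1.571]
ft_force: [5.0, -2.2, 5.5]
opening: 0.005
t: 5.05
eef_pos: [586.4, -223.2, 125.4]
tcp_rot: [-1.57, -0.0, -1.571]
ft_force: [4.6, -1.4, 5.2]
opening: 0.004
```

The tip is at the computed stop depth (125–126 mm) and the force has stayed at 5 N, so I don't push further. Now I let the paddle up along the arc.

```bash
python3 -m inch '[0,-0.005,0,0,0,0,1, 0,-0.005,0,0,0,0,1, 0,-0.005,-0.001,0,0,0,1, -0.0005,-0.005,-0.002,0,0,0,1, -0.0005,-0.005,-0.002,0,0,0,1, -0.0005,-0.005,-0.002,0,0,0,1, -0.0005,-0.005,-0.002,0,0,0,1, -0.0005,-0.005,-0.002,0,0,0,1, -0.0005,-0.005,-0.002,0,0,0,1, 0,-0.005,0,0,0,0,1]'; python3 -m inch '[0,-0.02,0,0,0,0,1, 0,-0.03,0,0,0,0,1, 0,-0.03,0,0,0,0,1, -0.03,-0.02,0,0,0,0,1, -0.04,0,0,0,0,0,1, -0.04,0,0,0,0,0,1, -0.04,0,0,0,0,0,1, -0.03,0,0,0,0,0,1, 0,0,0,0,0,0,1, 0,0,0,0,0,0,1]'
python3 - <<'E'
from h import *
from cell import env
o=[]
for n,b in(("side",(240,190,380,360)),("scene",(180,150,320,320))):
    c=env.read_camera(n); pickle.dump(c,open(n+"2.pkl","wb")); x0,y0,x1,y1=b; o.append(cv2.resize(c["pixels"][y0:y1,x0:x1],(400,486),interpolation=2))
cv2.imwrite("pics/end.png",np.hstack(o))
# kraft pixels -> dispenser frame
yaw=np.radians(-13.1); O=np.array([529.,-210.]); u=np.array([np.cos(yaw),np.sin(yaw)]); w=np.array([-u[1],u[0]])
for n in("side","scene"):
  for k in "02":
    c=pickle.load(open(n+k+".pkl","rb")); hsv=cv2.cvtColor(c["pixels"],cv2.COLOR_BGR2HSV); m=(hsv[...,0]>8)&(hsv[...,0]<25)&(hsv[...,1]>60)
    P,_,_=pts(c,m); q=(P[:,:2]-O); x=q@u; y=q@w; ok=(abs(y)<25)&(x>-130)&(x<140)&(P[:,2]>55)&(P[:,2]<118)
    H=np.histogram(x[ok],bins=np.arange(-130,141,15)); print(n,k,H[0].tolist())
    for lo,hi in((-130,-60),(-40,25),(25,85),(85,140)):
        s=ok&(x>lo)&(x<hi); 
        if s.sum()>5: t=s&(P[:,2]>P[s,2].max()-5); print("  crest x",x[t].mean().round(),"z",P[s,2].max().round(),s.sum())
  a,b=[pickle.load(open(n+k+".pkl","rb")) for k in "02"]
  bx=(322,280,348,305) if n=="side" else (232,268,275,295)
  for c in(a,b): m=black(c,bx); print("  paddle",m.sum(),np.argwhere(m).mean(0).round(1))
E
```

```text
t: 6.05
eef_pos: [573.0, -220.1, 175.5]
tcp_rot: [-1.57, -0.0, -1.571]
ft_force: [-0.1, -0.0, -0.1]
opening: 0.005
t: 7.05
eef_pos: [573.3, -39.9, 275.4]
tcp_rot: [-1.57, -0.0, -1.569]
ft_force: [0.7, -0.5, -0.7]
opening: 0.002
side 0 [0, 0, 0, 0, 0, 2, 0, 0, 3, 26, 54, 67, 76, 65, 70, 71, 73, 2]
  crest x 13.0 z 106.0 43
  crest x 77.0 z 110.0 271
  crest x 99.0 z 118.0 193
side 2 [21, 69, 71, 58, 0, 2, 0, 0, 4, 25, 57, 70, 75, 37, 0, 0, 0, 0]
  crest x -99.0 z 81.0 219
  crest x 15.0 z 92.0 44
  crest x 49.0 z 108.0 224
  paddle 102 [292.6 336.2]
  paddle 111 [292.5 335.8]
scene 0 [0, 0, 0, 0, 0, 1, 0, 15, 35, 115, 30, 125, 187, 75, 92, 164, 91, 0]
  crest x 14.0 z 106.0 165
  crest x 56.0 z 107.0 436
  crest x 101.0 z 114.0 328
scene 2 [11, 77, 127, 26, 0, 8, 0, 16, 35, 115, 31, 120, 182, 231, 0, 0, 0, 0]
  crest x -99.0 z 80.0 241
  crest x -6.0 z 96.0 166
  crest x 48.0 z 105.0 564
  paddle 157 [281.9 251.7]
  paddle 166 [281.6 251.8]
```

View pics/end.png

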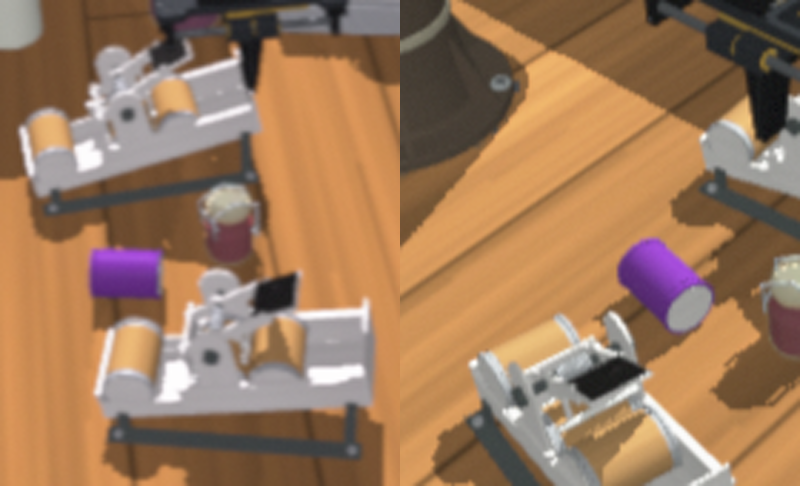

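The first tin is in the bay at x ≈ -99 mm (nominal -98) and the third tin's crest is at about +48. A tin is behind the gate, with the same silhouette as the first tin had there. The paddle is back at its starting pixels, dispenser_b looks unchanged, and the robot is clear. Handing in.

```bash
python3 -c "
from cell import env
print(env.state()['t'],env.state()['ft_force']); env.job_done()"
```

```text
7.15 [-0.08867617  0.43374904 -0.0519107 ]
the job is handed in; nothing more can be done
```

I pressed the paddle of the dispenser with the empty bay (the near one, at negative y) with shut fingertips. One tin rolled into the bay, I let the paddle back up along its arc, and handed the job in at 7.15 s. No verdict was reported.

**Last checks that agreed:**
- **Released tin:** it lies at x ≈ -99 mm, against a target of -98 mm.
- **Next two tins:** the third tin sits at about +48 mm, where the second had been. Around the gate the picture matches the one taken when the first tin was there, so I take the second tin to be against the gate.
- **Paddle:** it is back within 0.4 px of where it started in both views.
- **Other dispenser and bystanders:** by eye, the other dispenser and the relish jar look unchanged. The other bystanders were not compared again, but the arm never went near them.
- **Robot:** it is clear of everything, with the force reading near zero.

**Checks that disagreed or stayed uncertain:**
- **Force halfway down:** it read about 0 N with the paddle visibly pressed, where about 5 N was expected. Lower down it read a steady 5 N.
- **The stop:** I felt no sharp rise in force. I ended at the computed stop depth (125.4 mm) and did not push further.
- **Second tin:** it is mostly hidden under the rocker. Its measured position differed between views (-6 mm and +15 mm) because only part of it is visible.

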